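# Lock the glaze sieve onto its receiver

## Robot

A 6-joint arm with a two-finger parallel gripper is mounted at the origin on the work surface. World frame = base frame: x ahead of the robot, y to its left, z up, the work surface at z = 0. Lengths are in mm, angles in rad, forces in N, time in s.
With the tool pointing down it reaches from about 425 to 1125 mm from the base axis. Payload 14.9 kg.
Tool frame: the origin (TCP) lies at the very end of the fingers, on their centre line; the grasp point (between the pads) lies 19 mm behind it; z points along the fingers, y is the line along which they close (so a half turn about z gives the same grasp; the last joint's range is limited). The gripper opens to 91 mm and grips with 3 to 60 N. Pads are 32 mm wide; open, the fingers measure 118 mm over their backs; the gripper's body (76 mm by 178 mm) begins 60 mm behind the grasp point.
Start: joints at [1.28, 0.379, 1.734, -0, 1.028, -0.033], TCP at [178.474, 676.879, 213.932] pointing down, gripper open.
Joint ranges: [-2.77, 2.77], [-0.74, 2.19], [0, 2.66], [-1.06, 4.2], [0.31, 2.87], [-3.08, 3.08]. Speed limits (rad/s): [1.89, 1.89, 2.39, 3.14, 3.14, 3.14].

## Interface

Orientations are given as a unit quaternion [x, y, z, w].
In Python, from plant import manip gives the robot as it stands. The module is installed in compiled form; this text tells all that it offers.
- The arm moves only by the tool apply_moves, never from a script. Its argument "series" is a list of rows, each a list of 3 entries, a list of its own where there are three numbers: the opening in per cent of the stroke, from 0 (shut) to 100 (fully open), then the shift along the tool's x, y, z in units of 40 mm (1.0 is 40 mm), then the turn, a rotation vector about the tool's x, y, z in degrees. A call has 1 to 8 rows; each row shifts and turns the commanded pose from where the row before left it, along the tool's axes as they then stand; what a row does not reach is not made up. A row lasts 1/12 s, in which the tool goes at most 41.7 mm and 7.16 degrees, less where a joint would pass 70% of its speed; a pose out of reach is approached as far as the arm can. A call is refused whole if a number of a shift passes 1 or a number of a turn 7.16, either way. A call with a gripper value outside its range is refused whole. The fingers move at their own pace and stop on an object; "grip_force" is the grip in N (left out, the last holds). Time passes only in rows, so rows that do not move let the fingers close. It gives the time, the measured TCP pose, the force, the opening and the grip force at its end, in the units of the state.
- manip.observe(): the state, without advancing time (a new reading comes with each control period).
- manip.camera(name): name is "scene" or "top" or "wrist"; returns a dict with "img" (420x560x3 uint8, red, green, blue), "intrinsics" (3x3 intrinsics, pixels), "view" (4x4, takes a point from world to camera coordinates); the wrist camera has in their place "mount" (4x4, takes a point from camera to tool coordinates, whose origin is the TCP and whose axes are the flange's). Camera axes: x right, y down, z forward; pixel columns grow to the right and rows downward; lengths in mm; the calibration is good to about 2 mm. A picture is of the moment at which its call begins: read the wrist's pose just before it. There is no depth.
- manip.close_job(): hands the job in; it is judged then, once.
The state is a dict: "clock": time; "q": joint angles; "dq": joint speeds; "joint_efforts": joint torques, N m; "eef_pos": TCP position; "tool_rot": TCP orientation; "contact_force": force on the tool from outside, world axes, zero at the start; "torque": the same for the moment, N m; "gripper_width": opening from 0.0 (shut) to 1.0 (fully open); "grip_force": force on a finger pad.
Only numpy, scipy, OpenCV 4.12 (cv2) and the standard library are available. Lean on these libraries where they do the work, as an engineer would, in place of code of your own. Each camera call takes 0.05 s, during which the arm holds its last target. There are 200 camera calls.

## Task

Put the round sieve section that has two lugs at its foot into the receiver bolted to the bench: let the lugs down through the two gaps between the tabs until it sits on the seat, then twist it a quarter turn clockwise (seen from above) so that both lugs lie under the tabs, and let go of it sitting flat. Leave the narrower strainer, which has no lugs, where it stands.

Things in the scene. Friction and masses are not known exactly. Their poses are not given: they have to be found in the camera images.
- sieve: Loose aluminium section, about 0.3 kg: tube 90 mm wide, 45 mm tall. Grip bar over its mouth 90 long, 14 thick, its underside 68 and its top 90 mm up, open below. Two lugs at the foot, in line with the bar, reach 68 mm from the axis; 16 wide, 8 high, undersides level with the section's. Origin: centre of underside; x along bar and lugs, z up. A half turn changes nothing.
- receiver: Grey-green round pan with a bare steel seat, fixed to the bench, 170 mm wide, 44 tall, 156 inside. Two inward tabs (each 100 degrees of arc) on its rim reach in to 58 mm from the axis, undersides 38 and tops 44 mm up; between them two opposite 80 degree gaps. Origin: centre of underside; z up, x through the middles of the gaps, y through the middles of the tabs.
- receiver_seat (a point): Centre of the flat seat inside the receiver, 20 mm above its underside, 18 mm below the tabs. Axes as the receiver's. The section lies on it with some 10 mm of play sideways and upwards, even when locked. Clockwise from above, lugs meet solid stops about 100 degrees from mid-gap; anticlockwise they are blocked after about 30 degrees.
- strainer: Bystander, loose: narrower aluminium strainer, 66 mm wide, 45 mm tall, with a like grip bar (14 mm thick, 66 long, top 90 mm up) but no lugs. Origin: centre of underside; x along its bar, z up. Leave it standing.

How it is judged:
By the outcome, as a careful person would: the job done as asked, in the order asked, and still so for the second after the job is handed in, with the robot touching nothing.
It also fails if it takes over 46 s, if anything falls off the work surface, if the arm or the gripper's body presses on something with over 40 N, if the wrist force passes 120 N, or if a joint passes its speed limit or range.

## Working session

There is one attempt and no reset: what is moved stays moved. The work goes in short steps, Python scripts to look and compute and a tool call to move; the robot and the scene stay as the last step left them, time stands still between calls to the robot, and variables do not carry over. Pictures are saved under pics/ and viewed, at most 10 in all, crops included, and the job is handed in when it is done.

Besides the shell and the picture viewer there is one more tool, called after "Call:" in YAML: its name, and indented under it one key for each argument. apply_moves: Moves the arm, as the interface text tells. Its arguments: {"type":"object","properties":{"series":{"type":"array","items":{"type":"array"}},"grip_force":{"type":"number"}},"required":["series"]}

```bash
mkdir -p pics; python3 - <<'E'
from plant import manip
import cv2,numpy as np
for n in("top","scene"):
    c=manip.camera(n); cv2.imwrite(f"pics/{n}0.png",c["img"][:,:,::-1]); np.savez(f"{n}.npz",K=c["intrinsics"],V=c["view"]); print(n,c["intrinsics"].round(1).tolist(),c["view"].round(3).tolist())
c=manip.camera("wrist");print(c["mount"].round(3).tolist(),c["intrinsics"].round(1).tolist())
print(manip.observe())
E
```

```text
top [[448.8, 0.0, 276.3], [0.0, 448.8, 216.7], [0.0, 0.0, 1.0]] [[-0.024, -0.999, 0.021, -2.814], [-0.988, 0.021, -0.155, 533.759], [0.154, -0.025, -0.988, 759.24], [0.0, 0.0, 0.0, 1.0]]
scene [[402.5, 0.0, 278.4], [0.0, 402.5, 218.5], [0.0, 0.0, 1.0]] [[0.89, 0.456, -0.013, -472.409], [0.226, -0.464, -0.856, -72.148], [-0.396, 0.759, -0.516, 942.977], [0.0, 0.0, 0.0, 1.0]]
[[-0.001, -0.971, -0.241, 67.934], [1.0, -0.001, -0.001, -0.065], [0.0, -0.241, 0.971, -169.618], [0.0, 0.0, 0.0, 1.0]] [[315.5, 0.0, 275.9], [0.0, 315.5, 207.6], [0.0, 0.0, 1.0]]
{'clock': 0.15, 'q': array([ 1.27971548e+00,  3.79291208e-01,  1.73466197e+00, -4.88693806e-05,
        1.02851971e+00, -3.33297407e-02]), 'dq': array([ 0.0010069 , -0.00043431, -0.00089319,  0.00140532,  0.00013812,
       -0.00071276]), 'joint_efforts': array([-3.78102741e-04, -7.64108777e+01, -4.34653080e+01,  6.50687912e-02,
        4.08967375e-02, -1.12119988e-04]), 'eef_pos': array([178.37977522, 676.56138182, 213.42916876]), 'tool_rot': array([ 1.28506576e-01,  9.91708559e-01, -4.37717310e-04, -5.04274273e-05]), 'contact_force': array([-0.20944993, -0.16824102, -0.55740683]), 'torque': array([ 0.00075686,  0.01664377, -0.00605129]), 'grip_force': 0.0, 'gripper_width': 0.9990809210551551}
```

View pics/top0.png

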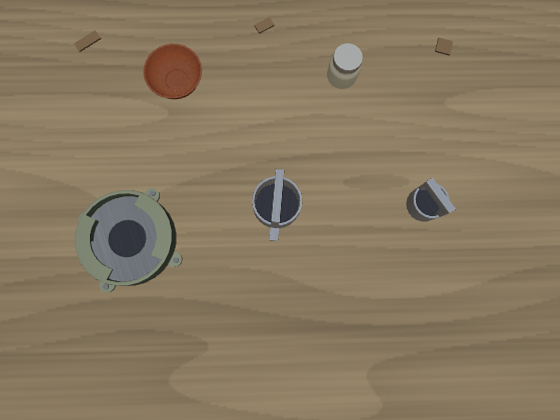

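View pics/scene0.png

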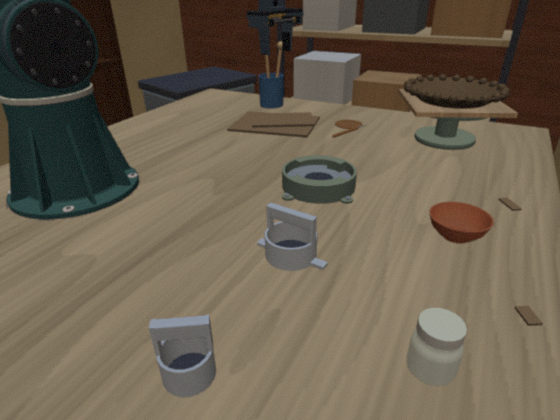

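The top picture shows the receiver at about (125,237), the sieve with its lugs at (277,202), and the strainer at (430,203). I'll zoom in on the first two.

```bash
python3 - <<'E'
import cv2
a=cv2.imread("pics/top0.png")[160:300,65:315]
cv2.imwrite("pics/crop1.png",cv2.resize(a,None,fx=3.2,fy=3.2,interpolation=cv2.INTER_CUBIC))
E
```

```text
(no output)
```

View pics/crop1.png

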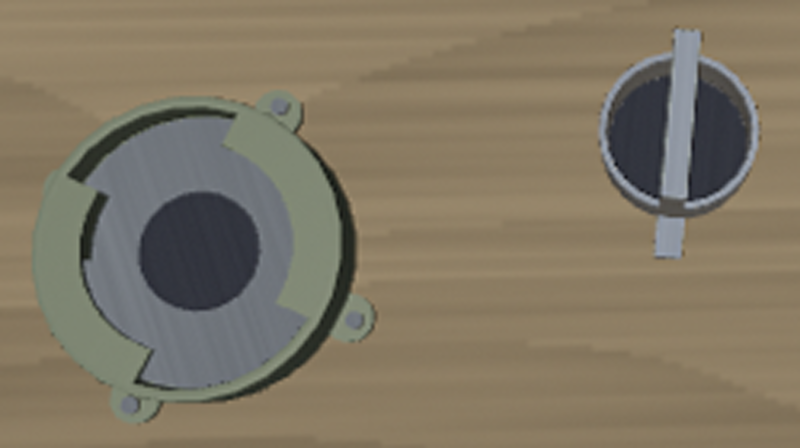

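The crop shows the receiver's four inner tab corners at (107,195), (153,348), (223,147) and (277,300). The ends of the sieve bar's top are at (688,30) and (675,198), and its lower lug end is at (669,257).

```bash
cat >h.py <<'E'
import numpy as np
from scipy.spatial.transform import Rotation as R
from plant import manip
def ray(n,u,v,z):
    d=np.load(n+".npz");V=d["V"];Rm=V[:3,:3];c=-Rm.T@V[:3,3]
    r=Rm.T@np.linalg.inv(d["K"])@[u,v,1]; return c+r*(z-c[2])/r[2]
def rel(target,yaw):
    "shift in 40mm tool units and yaw (deg) of the tool's y axis line wanted"
    s=manip.observe();T=R.from_quat(s["tool_rot"]).as_matrix()
    ty=np.degrees(np.arctan2(T[1,1],T[0,1])); dy=(yaw-ty+90)%180-90
    print("pos",s["eef_pos"].round(1),"tooly",ty.round(1),"q",s["q"].round(3),"t",s["clock"])
    print("shift units",(T.T@(np.array(target)-s["eef_pos"])/40).round(3),"world dyaw",dy.round(2),"(about tool z: negate)", "tilt",T[:,2].round(4))
E
python3 - <<'E'
from h import *
f=lambda x,y,z: ray("top",65+x/3.2,160+y/3.2,z)
P=np.array([f(*p,44) for p in((107,195),(153,348),(223,147),(277,300))]);c=P.mean(0)
print("rec",c.round(1),[(np.linalg.norm(p-c).round(1),np.degrees(np.arctan2(*(p-c)[1::-1])).round(1)) for p in P])
L=f(32,250,44);Rr=f(345,250,44);T=f(190,96,44);B=f(190,400,44);print("rim",L.round(1),Rr.round(1),T.round(1),B.round(1))
a=f(688,30,90);b=f(675,198,90);l=f(669,257,8)
m=(a+b)/2;d=a-b;print("bar",m.round(1),np.linalg.norm(d),np.degrees(np.arctan2(d[1],d[0])),"lug",l.round(1),np.linalg.norm((l-m)[:2]),np.degrees(np.arctan2(*(m-l)[1::-1])))
rel(m+[0,0,60],0)
E
```

```text
rec [502.5 252.4  44. ] [(np.float64(54.9), np.float64(57.3)), (np.float64(57.7), np.float64(161.4)), (np.float64(57.7), np.float64(-16.7)), (np.float64(56.6), np.float64(-122.2))]
rim [502.6 338.1  44. ] [498.9 167.9  44. ] [586.9 254.8  44. ] [419.4 250.2  44. ]
bar [562.3 -17.4  90. ] 90.62484951942088 -5.763311072915242 lug [494.8 -10.5   8. ] 67.8926226404244 -5.81117065446712
pos [178.4 676.6 213.4] tooly 75.2 q [ 1.28   0.379  1.735 -0.     1.029 -0.033] t 0.15
shift units [-13.703 -14.328   1.599] world dyaw -75.23 (about tool z: negate) tilt [-2.e-04 -9.e-04 -1.e+00]
```

Call:
apply_moves:
  series:
    - [100,[-0.69,-0.72,0],[0,0,0]]
    - [100,[-0.69,-0.72,0],[0,0,0]]
    - [100,[-0.69,-0.72,0],[0,0,0]]
    - [100,[-0.69,-0.72,0],[0,0,0]]
    - [100,[-0.69,-0.72,0],[0,0,0]]
    - [100,[-0.69,-0.72,0],[0,0,0]]
    - [100,[-0.69,-0.72,0],[0,0,0]]
    - [100,[-0.69,-0.72,0],[0,0,0]]

```text
clock: 0.82
eef_pos: [333.6, 396.0, 213.9]
tool_rot: [0.128, 0.992, -0.0, 0.0]
contact_force: [1.9, 0.5, -0.2]
gripper_width: 0.999
grip_force: 0.0
```

Call:
apply_moves:
  series:
    - [100,[-0.69,-0.72,0],[0,0,0]]
    - [100,[-0.69,-0.72,0],[0,0,0]]
    - [100,[-0.69,-0.72,0],[0,0,0]]
    - [100,[-0.69,-0.72,0],[0,0,0]]
    - [100,[-0.69,-0.72,0],[0,0,0]]
    - [100,[-0.69,-0.72,0],[0,0,0]]
    - [100,[-0.5,-0.5,0],[0,0,-4.5]]
    - [100,[0,0,0],[0,0,-4.5]]

```text
clock: 1.48
eef_pos: [465.4, 160.6, 214.1]
tool_rot: [0.05, 0.999, -0.0, 0.0]
contact_force: [-0.0, 0.9, -0.1]
gripper_width: 1.001
grip_force: 0.0
```

```bash
python3 - <<'E'
from h import *
rel([562.3,-17.4,130],84.2)
E
```

```text
pos [465.4 160.6 214.1] tooly 84.2 q [ 2.850e-01  4.500e-02  2.147e+00 -1.000e-03  9.480e-01 -1.185e+00] t 1.4833
shift units [-2.856 -4.184  2.105] world dyaw -0.04 (about tool z: negate) tilt [ 7.e-04 -4.e-04 -1.e+00]
```

Call:
apply_moves:
  series:
    - [100,[-0.41,-0.6,0.2],[0,0,0]]
    - [100,[-0.41,-0.6,0.2],[0,0,0]]
    - [100,[-0.41,-0.6,0.2],[0,0,0]]
    - [100,[-0.41,-0.6,0.2],[0,0,0]]
    - [100,[-0.41,-0.6,0.2],[0,0,0]]
    - [100,[-0.41,-0.6,0.2],[0,0,0]]
    - [100,[-0.4,-0.58,0.2],[0,0,0]]
    - [100,[0,0,0],[0,0,0]]

```text
clock: 2.15
eef_pos: [561.8, -17.0, 156.7]
tool_rot: [0.051, 0.999, -0.0, -0.0]
contact_force: [-0.1, 0.5, -0.3]
gripper_width: 0.999
grip_force: 0.0
```

```bash
cat >>h.py <<'E'
import cv2
def wrist(fn):
    s=manip.observe();c=manip.camera("wrist");cv2.imwrite(fn,c["img"][:,:,::-1])
    T=np.eye(4);T[:3,:3]=R.from_quat(s["tool_rot"]).as_matrix();T[:3,3]=s["eef_pos"]
    V=np.linalg.inv(T@c["mount"]);np.savez("wrist.npz",K=c["intrinsics"],V=V)
def proj(n,p):
    d=np.load(n+".npz");q=d["K"]@(d["V"]@[*p,1])[:3];return (q[:2]/q[2]).round(0)
E
python3 - <<'E'
from h import *
rel([562.3,-17.4,60],84.2); wrist("pics/w1.png")
x=np.array([np.cos(np.radians(-5.8)),np.sin(np.radians(-5.8)),0])
for k in(45,-45):print(proj("wrist",np.array([562.3,-17.4,90])+k*x))
for k in(68,-68):print(proj("wrist",np.array([562.3,-17.4,8])+k*x))
E
```

```text
pos [561.8 -17.  156.7] tooly 84.1 q [-7.200e-02  2.440e-01  2.042e+00 -1.000e-03  8.560e-01 -1.539e+00] t 2.15
shift units [-0.014 -0.007  2.417] world dyaw 0.09 (about tool z: negate) tilt [-6.e-04 -4.e-04 -1.e+00]
[276. 273.]
[276. 162.]
[276. 259.]
[276. 130.]
```

View pics/w1.png

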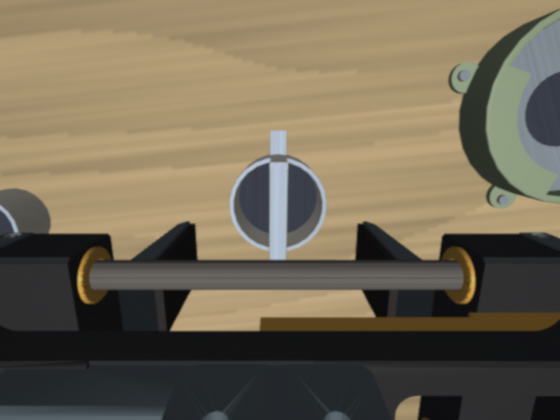

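The bar is centred at column 278 with the lug's far end at (278,131), within 2 mm of the prediction. I'll descend and grip.

Call:
apply_moves:
  series:
    - [100,[0,0,0.6],[0,0,0]]
    - [100,[0,0,0.6],[0,0,0]]
    - [100,[0,0,0.6],[0,0,0]]
    - [100,[0,0,0.4],[0,0,0]]
    - [100,[0,0,0.2],[0,0,0]]
    - [50,[0,0,0],[0,0,0]]
    - [10,[0,0,0],[0,0,0]]
    - [0,[0,0,0],[0,0,0]]
  grip_force: 40

```text
clock: 2.87
eef_pos: [561.3, -13.6, 63.1]
tool_rot: [0.05, 0.999, -0.0, 0.001]
contact_force: [0.7, -0.1, 0.4]
gripper_width: 0.81
grip_force: 0.0
```

Call:
apply_moves:
  series:
    - [0,[0,0,0],[0,0,0]]
    - [0,[0,0,0],[0,0,0]]
    - [0,[0,0,0],[0,0,0]]
    - [0,[0,0,0],[0,0,0]]
    - [0,[0,0,0],[0,0,0]]
    - [0,[0,0,0],[0,0,0]]

```text
clock: 3.37
eef_pos: [560.6, -13.8, 62.0]
tool_rot: [0.05, 0.999, -0.0, 0.0]
contact_force: [0.7, 0.0, 0.4]
gripper_width: 0.375
grip_force: 0.0
```

Call:
apply_moves:
  series:
    - [0,[0,0,0],[0,0,0]]
    - [0,[0,0,0],[0,0,0]]
    - [0,[0,0,0],[0,0,0]]
    - [0,[0,0,0],[0,0,0]]
    - [0,[0,0,0],[0,0,0]]
    - [0,[0,0,0],[0,0,0]]

```text
clock: 3.87
eef_pos: [560.4, -13.8, 61.8]
tool_rot: [0.05, 0.999, 0.0, -0.0]
contact_force: [-0.7, -0.6, -2.0]
gripper_width: 0.155
grip_force: 40.0
```

```bash
python3 - <<'E'
from h import *
rel([502.5,252.4,130],110); s=manip.observe();print(s["gripper_width"],s["grip_force"])
E
```

```text
pos [560.4 -13.8  61.8] tooly 84.2 q [-0.066  0.396  2.065  0.     0.68  -1.536] t 3.8667
shift units [ 2.109  6.475 -1.705] world dyaw 25.77 (about tool z: negate) tilt [-4.e-04  0.e+00 -1.e+00]
0.15460041940046593 39.9985009431839
```

Call:
apply_moves:
  series:
    - [0,[0,0,-0.3],[0,0,0]]
    - [0,[0,0,-0.5],[0,0,0]]
    - [0,[0,0,-0.6],[0,0,0]]
    - [0,[0,0,-0.6],[0,0,0]]
    - [0,[0.2,0.6,0],[0,0,0]]
    - [0,[0.25,0.75,0],[0,0,0]]
    - [0,[0.25,0.75,0],[0,0,0]]
    - [0,[0.25,0.75,0],[0,0,0]]

```text
clock: 4.53
eef_pos: [533.9, 104.5, 143.1]
tool_rot: [0.051, 0.999, 0.0, 0.0]
contact_force: [0.6, 0.2, -1.7]
gripper_width: 0.15
grip_force: 40.0
```

Call:
apply_moves:
  series:
    - [0,[0.25,0.75,0],[0,0,0]]
    - [0,[0.25,0.75,0],[0,0,0]]
    - [0,[0.25,0.75,0],[0,0,0]]
    - [0,[0.2,0.6,0],[0,0,0]]
    - [0,[0,0,0],[0,0,-6.5]]
    - [0,[0,0,0],[0,0,-6.5]]
    - [0,[0,0,0],[0,0,-6.5]]
    - [0,[0,0,0],[0,0,-6.5]]

```text
clock: 5.2
eef_pos: [507.8, 220.9, 142.7]
tool_rot: [-0.179, 0.984, 0.0, 0.0]
contact_force: [-0.4, -0.3, -2.3]
gripper_width: 0.152
grip_force: 40.0
```

```bash
python3 - <<'E'
from h import *
rel([502.5,252.4,124],110); wrist("pics/w2.png")
c=manip.camera("scene")["img"];t=manip.camera("top")["img"]
f=lambda a:cv2.resize(a[:,:,::-1],None,fx=3,fy=3,interpolation=cv2.INTER_CUBIC)
cv2.imwrite("pics/c2.png",np.hstack([f(c[80:230,250:380]),f(t[165:315,60:195])]))
E
```

```text
pos [507.8 220.9 142.7] tooly 110.6 q [ 0.368  0.252  2.064 -0.     0.825 -1.562] t 5.2
shift units [-0.153  0.783  0.469] world dyaw -0.58 (about tool z: negate) tilt [ 3.e-04  1.e-04 -1.e+00]
```

View pics/w2.png

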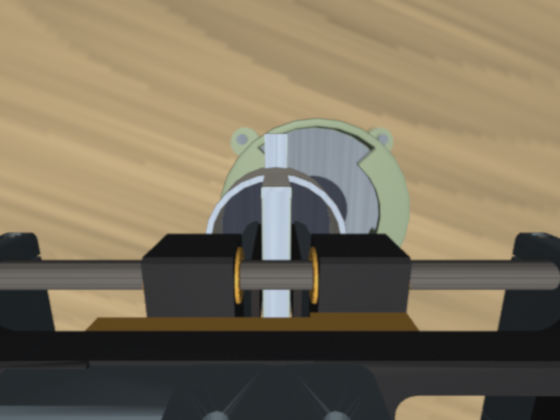

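View pics/c2.png

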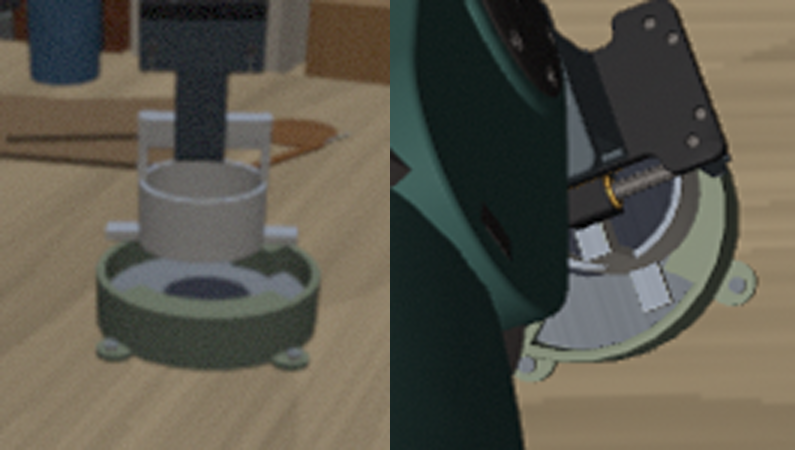

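The sieve hangs straight. In the wrist picture its lug end is at (276,134), and the far gap's corners are at about (372,150) and (358,163) on the right and (259,149) on the left. I'll check the offsets.

```bash
python3 - <<'E'
from h import *
c=np.array([502.5,252.4,44])
for u,v in((372,150),(358,163),(259,149)):
    p=ray("wrist",u,v,44)-c;print(p.round(1),np.hypot(*p[:2]).round(1),np.degrees(np.arctan2(p[1],p[0])).round(1))
# outer rim right/top of pan
p=ray("wrist",408,210,44)-c;print("rim",np.hypot(*p[:2]));p=ray("wrist",320,119,44)-c;print("rim",np.hypot(*p[:2]))
e=manip.observe()["eef_pos"];z=e[2]-62
l=ray("wrist",276,134,z+8);print("lug-tcp",(l-e)[:2],np.hypot(*(l-e)[:2]),np.degrees(np.arctan2((l-e)[1],(l-e)[0])))
E
```

```text
[-70.7  26.1   0. ] 75.4 159.7
[-56.7  19.6   0. ] 60.0 161.0
[-38.3 -62.9   0. ] 73.6 -121.4
rim 84.82180516930879
rim 82.27691592450391
lug-tcp [-60.77098326 -22.38828414] 64.76378365237842 -159.77599186148547
```

Call:
apply_moves:
  series:
    - [0,[-0.03,0.26,0],[0,0,1.0]]
    - [0,[-0.03,0.26,0],[0,0,0]]
    - [0,[-0.03,0.26,0],[0,0,0]]
    - [0,[0,0,0],[0,0,0]]
    - [0,[0,0,0],[0,0,0]]
    - [0,[0,0,0.2],[0,0,0]]
    - [0,[0,0,0.2],[0,0,0]]
    - [0,[0,0,0],[0,0,0]]

```text
clock: 6.02
eef_pos: [499.8, 250.6, 123.9]
tool_rot: [-0.167, 0.986, -0.0, -0.001]
contact_force: [-0.6, -0.2, -3.1]
gripper_width: 0.15
grip_force: 40.0
```

```bash
python3 - <<'E'
from h import *
rel([500.1,251.5,82],109.5)
E
```

```text
pos [499.8 250.6 123.9] tooly 109.2 q [ 0.423  0.291  2.057 -0.     0.796 -1.483] t 6.0167
shift units [-0.016  0.02   1.049] world dyaw 0.3 (about tool z: negate) tilt [-0.0023 -0.0011 -1.    ]
```

Call:
apply_moves:
  series:
    - [0,[0,0,0.2],[0,0,0]]
    - [0,[0,0,0.2],[0,0,0]]
    - [0,[0,0,0.2],[0,0,0]]
    - [0,[0,0,0.2],[0,0,0]]
    - [0,[0,0,0.1],[0,0,0]]
    - [0,[0,0,0.05],[0,0,0]]
    - [0,[0,0,0],[0,0,0]]
    - [0,[0,0,0],[0,0,0]]

```text
clock: 6.68
eef_pos: [500.9, 251.3, 88.0]
tool_rot: [-0.167, 0.986, -0.0, 0.0]
contact_force: [0.1, -1.1, -2.8]
gripper_width: 0.151
grip_force: 40.0
```

Call:
apply_moves:
  series:
    - [0,[0,0,0.03],[0,0,0]]
    - [0,[0,0,0.03],[0,0,0]]
    - [0,[0,0,0],[0,0,0]]

```text
clock: 6.93
eef_pos: [500.9, 251.3, 85.6]
tool_rot: [-0.167, 0.986, 0.0, 0.0]
contact_force: [-0.9, -0.4, -1.4]
gripper_width: 0.152
grip_force: 40.0
```

Call:
apply_moves:
  series:
    - [0,[0,0,0.04],[0,0,0]]
    - [0,[0,0,0.03],[0,0,0]]
    - [0,[0,0,0],[0,0,0]]
    - [0,[0,0,0],[0,0,0]]

```text
clock: 7.27
eef_pos: [500.8, 251.3, 82.7]
tool_rot: [-0.167, 0.986, -0.0, -0.0]
contact_force: [-0.1, -0.4, -2.7]
gripper_width: 0.153
grip_force: 40.0
```

Call:
apply_moves:
  series:
    - [0,[0,0,0.03],[0,0,0]]
    - [0,[0,0,0],[0,0,0]]
    - [0,[0,0,0],[0,0,0]]

```text
clock: 7.52
eef_pos: [501.0, 251.4, 81.7]
tool_rot: [-0.167, 0.986, 0.0, 0.0]
contact_force: [0.7, -0.2, 0.8]
gripper_width: 0.145
grip_force: 40.0
```

Call:
apply_moves:
  series:
    - [0,[0,0,0.02],[0,0,0]]
    - [0,[0,0,0],[0,0,0]]
    - [0,[0,0,0],[0,0,0]]

```text
clock: 7.77
eef_pos: [501.3, 251.2, 81.5]
tool_rot: [-0.167, 0.986, -0.0, 0.0]
contact_force: [-1.5, -4.4, 13.1]
gripper_width: 0.148
grip_force: 40.0
```

```bash
python3 - <<'E'
from h import *
rel([500.1,251.5,82],109.5); print(manip.observe()["contact_force"],manip.observe()["torque"])
E
```

```text
pos [501.3 251.2  81.5] tooly 109.2 q [ 4.230e-01  3.620e-01  2.064e+00 -1.000e-03  7.150e-01 -1.483e+00] t 7.7667
shift units [ 0.026  0.017 -0.012] world dyaw 0.26 (about tool z: negate) tilt [ 6.e-04 -1.e-04 -1.e+00]
[-1.50711753 -4.39548888 13.0583936 ] [-0.69239134  0.64307376  0.14435384]
```

Call:
apply_moves:
  series:
    - [0,[0,0,-0.03],[0,0,0]]
    - [0,[0,0,0],[0,0,5]]
    - [0,[0,0,0],[0,0,5]]
    - [0,[0,0,0],[0,0,5]]
    - [0,[0,0,0],[0,0,5]]
    - [0,[0,0,0],[0,0,5]]
    - [0,[0,0,0],[0,0,5]]
    - [0,[0,0,0],[0,0,0]]

```text
clock: 8.43
eef_pos: [500.6, 251.2, 81.7]
tool_rot: [0.096, 0.995, -0.0, -0.0]
contact_force: [-0.6, -0.2, -1.7]
gripper_width: 0.15
grip_force: 40.0
```

Call:
apply_moves:
  series:
    - [0,[0,0,0],[0,0,5]]
    - [0,[0,0,0],[0,0,5]]
    - [0,[0,0,0],[0,0,5]]
    - [0,[0,0,0],[0,0,5]]
    - [0,[0,0,0],[0,0,5]]
    - [0,[0,0,0],[0,0,5]]
    - [0,[0,0,0],[0,0,0]]

```text
clock: 9.02
eef_pos: [500.7, 251.3, 81.8]
tool_rot: [0.349, 0.937, -0.0, -0.0]
contact_force: [-0.2, -0.6, -2.2]
gripper_width: 0.153
grip_force: 40.0
```

Call:
apply_moves:
  series:
    - [0,[0,0,0],[0,0,5]]
    - [0,[0,0,0],[0,0,5]]
    - [0,[0,0,0],[0,0,5]]
    - [0,[0,0,0],[0,0,5]]
    - [0,[0,0,0],[0,0,5]]
    - [0,[0,0,0],[0,0,5]]
    - [0,[0,0,0],[0,0,0]]

```text
clock: 9.6
eef_pos: [500.7, 251.3, 81.8]
tool_rot: [0.579, 0.815, -0.0, -0.0]
contact_force: [0.4, 0.0, -2.4]
gripper_width: 0.152
grip_force: 40.0
```

```bash
python3 - <<'E'
from h import *
rel([502,252,81.5],19.5); print(manip.observe()["contact_force"],manip.observe()["torque"])
wrist("pics/w3.png")
E
```

```text
pos [500.7 251.3  81.8] tooly 19.3 q [0.423 0.361 2.064 0.    0.716 0.087] t 9.6
shift units [0.006 0.035 0.009] world dyaw 0.23 (about tool z: negate) tilt [-1.e-04 -0.e+00 -1.e+00]
[ 0.37971911  0.02780716 -2.41422988] [-0.10944637  0.01691434 -0.0341242 ]
```

View pics/w3.png

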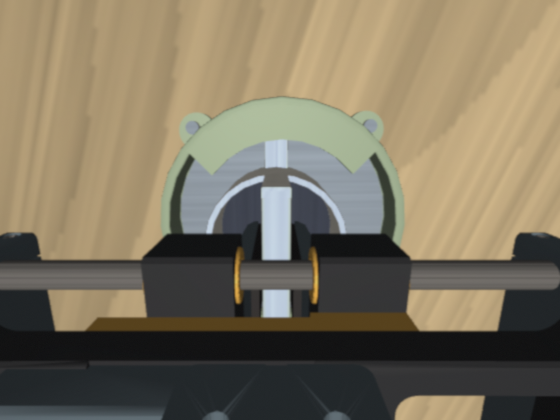

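The lug (column 276) runs under the middle of the tab, which spans columns 212–355. I'll set it down and release.

Call:
apply_moves:
  series:
    - [0,[0,0,0.02],[0,0,0]]
    - [0,[0,0,0],[0,0,0]]
    - [60,[0,0,0],[0,0,0]]
    - [60,[0,0,0],[0,0,0]]
    - [60,[0,0,0],[0,0,0]]
    - [60,[0,0,0],[0,0,0]]
    - [60,[0,0,0],[0,0,0]]
    - [60,[0,0,0],[0,0,0]]

```text
clock: 10.32
eef_pos: [500.8, 251.3, 81.1]
tool_rot: [0.579, 0.815, -0.0, -0.0]
contact_force: [-0.4, 0.8, 0.1]
gripper_width: 0.557
grip_force: 0.0
```

Call:
apply_moves:
  series:
    - [60,[0,0,0],[0,0,0]]
    - [60,[0,0,0],[0,0,0]]
    - [60,[0,0,-0.3],[0,0,0]]
    - [60,[0,0,-0.6],[0,0,0]]
    - [60,[0,0,-0.8],[0,0,0]]
    - [60,[0,0,-0.8],[0,0,0]]
    - [60,[0,0,-0.8],[0,0,0]]
    - [60,[0,0,0],[0,0,0]]

```text
clock: 10.98
eef_pos: [503.5, 252.5, 220.1]
tool_rot: [0.579, 0.815, 0.004, 0.002]
contact_force: [0.9, 0.8, 2.0]
gripper_width: 0.602
grip_force: 0.0
```

Call:
apply_moves:
  series:
    - [60,[0.7,0,-0.3],[0,0,0]]
    - [60,[0.7,0,-0.3],[0,0,0]]
    - [60,[0.7,0,0],[0,0,0]]
    - [60,[0.7,0,0],[0,0,0]]
    - [60,[0,0,0],[0,0,0]]

```text
clock: 11.4
eef_pos: [462.8, 360.3, 238.0]
tool_rot: [0.578, 0.816, 0.001, -0.0]
contact_force: [0.4, -0.6, 0.1]
gripper_width: 0.6
grip_force: 0.0
```

```bash
python3 - <<'E'
from h import *
wrist("pics/w4.png");t=manip.camera("scene")["img"];w=cv2.imread("pics/w4.png")
f=lambda a:cv2.resize(a,None,fx=3,fy=3,interpolation=cv2.INTER_CUBIC)
cv2.imwrite("pics/c4.png",np.hstack([f(t[115:230,250:380,::-1]),cv2.resize(w,(400,345))]))
E
```

```text
(no output)
```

View pics/c4.png

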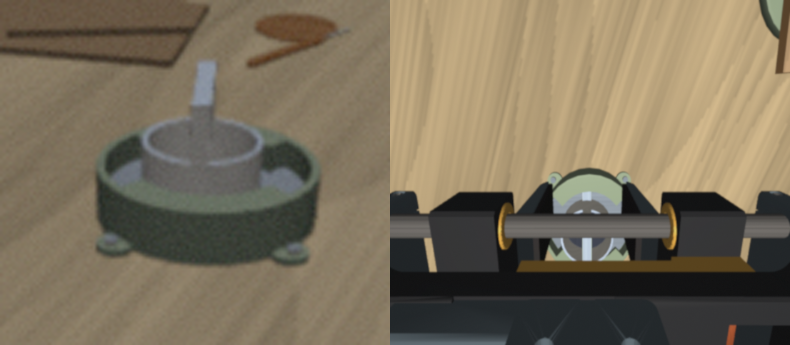

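The sieve sits flat in the receiver, its bar pointing at the middle of the tabs, and the gripper is clear. I'll hand the job in.

```bash
python3 -c "
from plant import manip
print(manip.close_job())"
```

```text
the job is handed in; nothing more can be done
None
```

I put the sieve through the gaps onto the receiver's seat, twisted it a quarter turn clockwise so the lugs lie under the tabs, and released it flat. I did not touch the strainer, and the job is handed in at about 11.5 s on the robot's clock (no verdict came back).

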